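# Take the module card out of a control box

## Robot

A 6-joint arm with a two-finger parallel gripper is mounted at the origin on the work surface. World frame = base frame: x ahead of the robot, y to its left, z up, the work surface at z = 0. Lengths are in m, angles in rad, forces in N, time in s.
With the tool pointing down it reaches from about 0.3 to 0.775 m from the base axis. Payload 14.6 kg.
Tool frame: the origin (TCP) lies on the mounting face of the last link; the fingertips stand 199 mm ahead of it and the grasp point (between the pads) lies 180 mm ahead of it; z points along the fingers, y is the direction in which the jaws open and shut (so a half turn about z gives the same grasp; the last joint's range is limited). The gripper opens to 94 mm and grips with 3 to 60 N. Pads are 16 mm wide; open, the fingers measure 119 mm over their backs; the gripper's body (75 mm by 177 mm) begins 78 mm behind the grasp point.
Start: joints at [1.175, 0.3, 1.521, -0, 1.321, -0.067], TCP at [0.178, 0.521, 0.405] pointing down, gripper open.
Joint ranges: [-3.03, 3.03], [-0.79, 2.21], [0.23, 2.52], [-1.04, 4.18], [0, 3.07], [-2.55, 2.55]. Speed limits (rad/s): [2.22, 2.22, 2.57, 3.14, 3.14, 3.14].

## Interface

Orientations are given as [roll, pitch, yaw] about the fixed x, y, z axes, in that order (R = Rz(yaw) Ry(pitch) Rx(roll)).
In Python, from station import sensors, vision, job gives the robot as it stands. The module is installed in compiled form; this text tells all that it offers.
- The arm moves only by the tool arm_command, never from a script. Its argument "plan" is one flat list of numbers, 5 for each row, row after row: the closure, from -1 (fully open) to 1 (shut), so that 0 is half open, then the shift along the world's x, y, z scaled (see below), then the turn about the world's z scaled (see below). A call has 1 to 20 rows; each row is the pose to reach, as a shift and turn from the pose commanded when the call began; what a row does not reach only later rows make up. The controller multiplies each number of a shift by 400 mm and each number of a turn by 120 degrees. A row lasts 1/10 s, in which the tool goes at most 50 mm and 8.59 degrees, less where a joint would pass 70% of its speed; a pose out of reach is approached as far as the arm can. A call with a number of a shift or a turn outside -1 to 1 is refused whole. A call with a gripper value outside its range is refused whole. The fingers move at their own pace and stop on an object; "newtons" is the grip in N (left out, the last holds). Time passes only in rows, so rows that repeat a pose let the fingers close. It gives the time, the measured TCP pose, the force and the opening at its end, in the units of the state.
- sensors.get_obs(): the state, without advancing time (a new reading comes with each control period).
- vision.camera(name): name is "side" or "top" or "wrist"; returns the picture (384x512x3 uint8, blue, green, red); there is no depth.
- vision.camera_params(name): a dict with "intrinsics" (3x3 intrinsics, pixels), "k1" (the pictures are not rectified: a ray, as slopes to the right and down, at radius r is drawn at 1 + k1 r^2 times it, then the intrinsics apply), "rvec" (rotation vector, rad) and "tvec" (3), from world to camera coordinates, as OpenCV has them. Camera axes: x right, y down, z forward; pixel columns grow to the right and rows downward; lengths in m; the calibration is good to about 2 mm. A picture is of the moment at which its call begins: read the wrist's pose just before it. camera_params takes no time and is no camera call; for the wrist camera it gives the pose at the moment of the call.
- job.hand_in(): hands the job in, once; it reports no verdict.
Trained networks look in the newest picture that a camera, given by its name, has taken for a name from the list of things; names that differ only in an ending like _2 or _b are one class to them, and where a whole thing is asked for, a point or a joint stands for the part that bears it (a point fixed in the world has none). Each returns a list of dicts, best first, with "confidence" (0 to 1); they miss things now and then, are a little off and sometimes report something else, mostly with a low value. They report only what shows in the picture. A call takes as long as a camera call. They do not tell look-alikes from the thing itself.
- vision.search_frame(name, camera): "at" ([row, column] in pixels, amid what is visible of it).
- vision.silhouettes(name, camera): "mask" (384x512 bool, what is visible of it) and "at" ([row, column] in pixels, amid what is visible of it).
- vision.pinpoint(name, camera): "at" ([row, column] in pixels: a listed point, or the origin of a listed thing).
The state is a dict: "time_s": time; "qpos": joint angles; "joint_vel": joint speeds; "tau": joint torques, N m; "ee_pos": TCP position; "eef_rot": TCP orientation; "force": force on the tool from outside, world axes, zero at the start; "moment": the same for the moment, N m; "grip_width": finger opening in m.
Only numpy, scipy, OpenCV 4.12 (cv2) and the standard library are available. Lean on these libraries where they do the work, as an engineer would, in place of code of your own. Each camera call takes 0.05 s, during which the arm holds its last target.

## Task

Pull the module card out of the control box for replacement: lift the loose cover plate off the box's two pins and lay it flat, handle up, on the rubber mat, then draw the card straight up out of its guides and stand it on its long edge in the narrow open bin. Set both down rather than dropping them, and leave the other things on the bench where they are.

Things in the scene. Friction and masses are not known exactly. Their poses are not given: they have to be found in the camera images.
- control_box: Grey box fixed to the bench, 160 (x) by 140 (y) by 80 mm high, open top under the cover, walls 6, floor 6 mm. Origin: centre of underside. Two steel pins 8 mm thick rise 14 mm above the rim at x, y = (62, 52) and (-62, -52) mm. Inside, card guides at x = -53..-41 and 41..53 mm, to 50 mm above the bench, hold the card in a slot 8 mm wide along y = 0; about 60 mm is free on either side of it.
- cover: Grey flat plate 160 (x) by 140 (y) by 4 mm, 0.3 kg, loose on the box's rim, two 12 mm holes over its pins. Origin: centre of underside; z up. On the middle of its top a dark bridge handle: bar 90 mm long along x, 12 mm wide (y), 28 to 40 mm above the origin, open below between 10 mm legs at x = -40 and 40 mm.
- card: Green module card standing on its long edge in the box's guides, hidden by the cover at first: 100 mm long (x, along the box's x), 5 mm thick (y), 70 mm high (z), 0.12 kg. Origin: middle of its lower edge, at first 6 mm above the box's underside. Its top edge is a black grip rail 90 mm long, 10 mm thick, 50 to 70 mm above the origin (top 4 mm below the box's rim).
- mat: Black rubber mat fixed on the bench, 210 (x) by 190 (y) by 4 mm thick; origin: centre of its underside. On one side of the box, the bin on the other; which side varies.
- bin: Narrow open-topped red plastic stock bin fixed on the bench: outside 140 (x) by 36 (y) by 42 mm high, walls and floor 4 mm, so inside 132 by 28 mm, 38 mm deep. Origin: centre of its underside; its long side is the x axis. A card standing in it may lean on a wall.
- jar: Bystander: clear jar with a steel lid, 64 mm across, 90 mm high; origin at the centre of its underside.
- screwdriver: Bystander: screwdriver with a black handle, 180 mm long, lying on the bench; origin about its middle, x towards its tip.
- bolt_bin: Bystander: black open bin of bolts, 130 by 100 by 60 mm high; origin at the centre of its underside.
Mind the look-alikes: they are no part of the job. There is more than one size of the cover; the one meant has the size given above. There is more than one size of the bin; the job needs the smaller.

How it is judged:
On the way:
1. the cover lies flat on the mat, handle up, let go and at rest (x of cover in the frame of mat between -0.08 and 0.08 m and y of cover in the frame of mat between -0.075 and 0.075 m and z of cover in the frame of mat below 0.009 m and angle between cover's own z axis and vertical below 0.08 rad and linear speed of cover below 0.03 m/s and contact force between cover and the fingers below 0.05 N), for 0.2 s.
At the end, for the whole second after the job is handed in: The cover lies flat (0.08 rad), handle up, at rest, its centre on the mat (within 80 mm in x, 75 mm in y of the mat's centre); the card is at rest on its long edge in the bin (origin under 18 mm up, within 30 mm of the middle lengthways, 20 mm across, 0.4 rad of its line, leaning under 0.8 rad) (x of cover in the frame of mat between -0.08 and 0.08 m and y of cover in the frame of mat between -0.075 and 0.075 m and z of cover in the frame of mat below 0.009 m and angle between cover's own z axis and vertical below 0.08 rad and linear speed of each of cover, card below 0.03 m/s and x of card in the frame of bin between -0.03 and 0.03 m and y of card in the frame of bin between -0.02 and 0.02 m and z of card in the frame of bin below 0.018 m and angle between card's own z axis and vertical below 0.8 rad and angle between the x axis of card and the x axis of bin, either way round below 0.4 rad); the robot touches nothing.
It fails at once if the cover is dropped or flung (moves faster than 0.7 m/s without the fingers touching it) (contact force between cover and the fingers below 0.05 N and linear speed of cover above 0.7 m/s).
It fails at once if the card is dropped or flung (moves faster than 0.7 m/s without the fingers touching it) (contact force between card and the fingers below 0.05 N and linear speed of card above 0.7 m/s).
It fails at once if a bystander (jar, screwdriver, bolt bin) is moved by more than 30 mm (distance of any of jar, screwdriver, bolt_bin from where it was at the start of the episode above 0.03 m).
It also fails if it takes over 61 s, if anything falls off the work surface, if the arm or the gripper's body presses on something with over 40 N, if the wrist force passes 120 N, or if a joint passes its speed limit or range.

## Working session

There is one attempt and no reset: what is moved stays moved. The work goes in short steps, Python scripts to look and compute and a tool call to move; the robot and the scene stay as the last step left them, time stands still between calls to the robot, and variables do not carry over. Pictures are saved under pics/ and viewed, and the job is handed in when it is done.

Besides the shell and the picture viewer there is one more tool, called after ">>>" as name(argument=value, ...) on one line, values as JSON. arm_command: Moves the arm, as the interface text tells. Its arguments: {"type":"object","properties":{"plan":{"type":"array"},"newtons":{"type":"number"}},"required":["plan"]}

```bash
mkdir -p pics
python3 - <<'E'
from station import sensors, vision
import cv2
o=sensors.get_obs(); print({k:o[k] for k in ('time_s','ee_pos','eef_rot','grip_width','force')})
for c in ('top','side'):
    im=vision.camera(c); cv2.imwrite(f'pics/{c}0.png',im)
    p=vision.camera_params(c); print(c,p)
    for n in ('control_box','cover','mat','bin','jar','screwdriver','bolt_bin'):
        print(n,[(round(d['confidence'],2),[round(float(v),1) for v in d['at']]) for d in vision.pinpoint(n,c)])
E
```

```text
{'time_s': 0.0, 'ee_pos': array([0.17757349, 0.52050969, 0.40409912]), 'eef_rot': array([-3.14046628e+00, -7.54630882e-05,  2.81282469e+00]), 'grip_width': 0.09426868649940852, 'force': array([-0.30273141,  0.16584133, -0.04559817])}
top {'intrinsics': array([[440.97490631,   0.        , 255.55950537],
       [  0.        , 440.97490631, 190.14581082],
       [  0.        ,   0.        ,   1.        ]]), 'k1': -0.16634352187246176, 'rvec': array([ 2.14901297, -2.21049721,  0.06433509]), 'tvec': array([-0.05069206,  0.49186061,  1.44498187])}
control_box []
cover [(0.94, [279.8, 143.8]), (0.77, [258.3, 344.7]), (0.68, [183.4, 245.4])]
mat [(0.75, [188.1, 138.7])]
bin [(0.93, [176.3, 336.9]), (0.81, [181.1, 381.0])]
jar [(0.96, [119.7, 172.2])]
screwdriver [(0.53, [113.0, 225.0])]
bolt_bin [(0.61, [113.0, 296.3]), (0.33, [184.9, 245.7])]
side {'intrinsics': array([[476.02835865,   0.        , 254.67476582],
       [  0.        , 476.02835865, 187.13725074],
       [  0.        ,   0.        ,   1.        ]]), 'k1': -0.1491021710547519, 'rvec': array([ 2.18872463, -0.06926516,  0.04207708]), 'tvec': array([-0.50810723,  0.02351242,  1.41461846])}
control_box [(0.66, [194.4, 256.3]), (0.42, [174.4, 253.3])]
cover [(0.97, [278.8, 164.7]), (0.96, [171.4, 253.7]), (0.88, [139.5, 160.9])]
mat [(0.65, [134.0, 244.8])]
bin [(0.72, [267.9, 271.3]), (0.58, [317.3, 266.7])]
jar [(0.6, [146.9, 316.5])]
screwdriver [(0.83, [179.4, 335.5])]
bolt_bin [(0.9, [230.6, 348.5])]
```

View pics/top0.png

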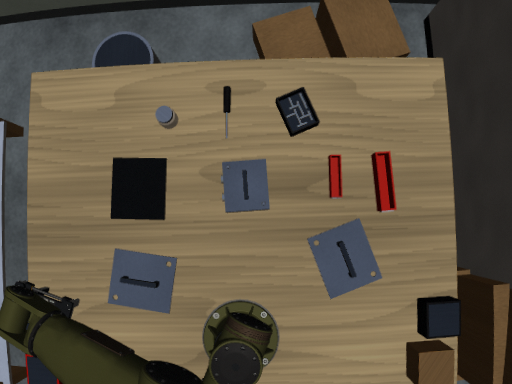

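View pics/side0.png

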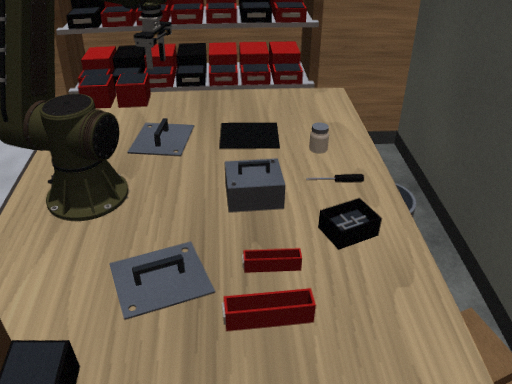

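```bash
cat > h.py <<'E'
import numpy as np, cv2
from station import sensors, vision
def ray(cam,pts,z,P=None):
    P=P or vision.camera_params(cam)
    K=P['intrinsics']; pts=np.asarray(pts,float).reshape(-1,1,2)
    u=cv2.undistortPoints(pts,K,np.array([P['k1'],0,0,0,0.]),None,None,None).reshape(-1,2) if False else cv2.undistortPoints(pts,K,np.array([P['k1'],0,0,0.])).reshape(-1,2)
    R,_=cv2.Rodrigues(np.array(P['rvec'])); t=np.array(P['tvec']); c=-R.T@t
    d=np.c_[u,np.ones(len(u))]@R
    s=(z-c[2])/d[:,2]
    return (c+d*s[:,None])[:,:2]
def proj(cam,X,P=None):
    P=P or vision.camera_params(cam)
    return cv2.projectPoints(np.asarray(X,float).reshape(-1,1,3),np.array(P['rvec']),np.array(P['tvec']),P['intrinsics'],np.array([P['k1'],0,0,0.]))[0].reshape(-1,2)
def rect(cam,mask,z,P=None):
    m=mask.astype(np.uint8)
    n,l,s,_=cv2.connectedComponentsWithStats(m); m=(l==1+np.argmax(s[1:,4])).astype(np.uint8)
    c=max(cv2.findContours(m,cv2.RETR_EXTERNAL,cv2.CHAIN_APPROX_NONE)[0],key=len)[:,0,:]
    w=ray(cam,c,z,P)
    return cv2.minAreaRect((w*1000).astype(np.float32))
E
python3 - <<'E'
from h import *
vision.camera('top')
for n,z in (('cover',.084),('mat',.004),('bin',.042),('control_box',.08)):
    for d in vision.silhouettes(n,'top'):
        print(n,round(d['confidence'],2),np.round(d['at']),d['mask'].sum(),rect('top',d['mask'],z))
vision.camera('side')
for n,z in (('bin',.042),('cover',.084),('mat',.004)):
    for d in vision.silhouettes(n,'side'):
        print(n,round(d['confidence'],2),np.round(d['at']),d['mask'].sum(),rect('side',d['mask'],z))
E
```

```text
cover 0.85 [257. 344.] 3586 ((262.373046875, -339.45587158203125), (207.62692260742188, 182.0832977294922), 18.634632110595703)
cover 0.76 [186. 246.] 2308 ((501.4095458984375, -33.83355712890625), (165.76646423339844, 148.474609375), 3.1163387298583984)
cover 0.61 [283. 146.] 3410 ((207.78607177734375, 306.0232238769531), (206.95164489746094, 182.81265258789062), 80.80149841308594)
bin 0.82 [177. 337.] 526 ((526.1392822265625, -326.3011779785156), (39.67903518676758, 141.9547119140625), 87.63674926757812)
bin 0.76 [180. 381.] 1063 ((507.172119140625, -488.0306396484375), (197.39060974121094, 64.82946014404297), 3.616684675216675)
bin 0.47 [189. 138.] 3293 ((506.54345703125, 323.18597412109375), (185.75717163085938, 200.79278564453125), 87.92185974121094)
bin 0.75 [305. 266.] 3107 ((508.54144287109375, -499.700439453125), (202.74110412597656, 96.15999603271484), 3.5415446758270264)
bin 0.65 [260. 270.] 1339 ((527.2130126953125, -348.11517333984375), (78.97984313964844, 143.2740936279297), 86.35152435302734)
cover 0.82 [137. 161.] 1681 ((220.98849487304688, 202.53872680664062), (241.00355529785156, 174.7698211669922), 80.26876831054688)
cover 0.74 [282. 162.] 5151 ((272.5743408203125, -433.864990234375), (196.06893920898438, 178.844970703125), 19.69476890563965)
cover 0.6 [173. 250.] 1566 ((501.81512451171875, -39.912086486816406), (162.09097290039062, 149.0899200439453), 2.5767662525177)
mat 0.68 [138. 249.] 1554 ((509.5948486328125, 329.6444091796875), (198.4451446533203, 211.6546630859375), 86.7134017944336)
mat 0.35 [200. 257.] 1272 ((511.1678161621094, -54.75936508178711), (174.65200805664062, 109.96530151367188), 2.699152946472168)
```

>>> arm_command(plan=[-1,0.12,-0.18,0,0.06,-1,0.24,-0.36,0,0.12,-1,0.36,-0.54,0,0.18,-1,0.48,-0.72,0,0.18,-1,0.5,-0.85,0,0.18,-1,0.5,-0.85,0,0.18,-1,0.5,-0.85,0,0.18,-1,0.5,-0.85,0,0.18,-1,0.5,-0.85,0,0.18])

```text
time_s: 2.15
ee_pos: [0.3792, 0.1769, 0.4049]
eef_rot: [-3.141, 0.001, -3.099]
force: [-1.0, 1.4, -0.8]
grip_width: 0.0941
```

>>> arm_command(plan=[-1,0.06,-0.11,0,0,-1,0.12,-0.21,0,0,-1,0.18,-0.32,0,0,-1,0.24,-0.42,0,0,-1,0.3,-0.53,0,0,-1,0.3,-0.53,0,0,-1,0.3,-0.53,0,0,-1,0.3,-0.53,0,0])

```text
time_s: 2.95
ee_pos: [0.4973, -0.0304, 0.4046]
eef_rot: [3.141, -0.0, -3.092]
force: [-0.0, 0.0, 0.1]
grip_width: 0.0941
```

```bash
cat > w.py <<'E'
import sys
from h import *
o=sensors.get_obs(); print(o['time_s'],o['ee_pos'],o['eef_rot'],o['grip_width'],o['force'])
P=vision.camera_params('wrist'); im=vision.camera('wrist'); cv2.imwrite(f'pics/{sys.argv[1]}.png',im)
for a in sys.argv[2:]:
    n,z=a.split(':'); 
    for d in vision.pinpoint(n,'wrist'): print('pin',n,round(d['confidence'],2),np.round(d['at']),ray('wrist',[d['at'][::-1]],float(z),P))
    for d in vision.silhouettes(n,'wrist'): print('sil',n,round(d['confidence'],2),np.round(d['at']),d['mask'].sum(),rect('wrist',d['mask'],float(z),P))
E
python3 w.py w1 cover:0.08 bin:0.042 mat:0.004
```

```text
2.95 [ 0.49729626 -0.03038087  0.40462352] [ 3.14138001e+00 -2.37790956e-04 -3.09243182e+00] 0.09407890575256066 [-0.03948204  0.04032282  0.07443656]
pin cover 0.59 [191. 257.] [[ 0.50232608 -0.03231229]]
sil cover 0.86 [183. 258.] 21981 ((502.3370666503906, -33.26507568359375), (164.7908477783203, 143.40403747558594), 2.8619308471679688)
sil cover 0.77 [12. 32.] 2340 ((344.18402099609375, -236.21795654296875), (32.53793716430664, 89.03299713134766), 18.484941482543945)
pin bin 0.6 [183.  26.] [[ 0.51555129 -0.29553434]]
pin bin 0.44 [345. 292.] [[0.72043812 0.02405304]]
sil bin 0.77 [195.  18.] 4610 ((527.9785766601562, -302.0095520019531), (53.95075607299805, 150.60980224609375), 80.04106140136719)
sil mat 0.96 [205. 491.] 6555 ((513.966796875, 252.94235229492188), (224.40028381347656, 82.96524810791016), 15.173036575317383)
```

View pics/w1.png

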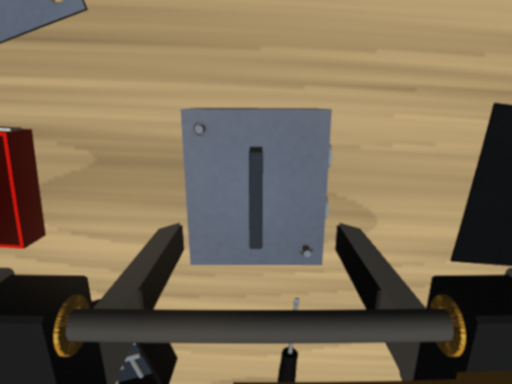

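Run:
```python
from h import *
im=cv2.imread('pics/w1.png'); P=vision.camera_params('wrist')
print(ray('wrist',[[256,198],[256,148],[255,248]],.12,P)) 
roi=im[110:262,190:322]; g=cv2.cvtColor(roi,cv2.COLOR_BGR2GRAY); m=np.zeros(im.shape[:2],np.uint8); m[110:262,190:322]=(g<75)
print(m.sum(),rect('wrist',m,.12,P), rect('wrist',m,.115,P))
```

```text
[[ 0.49799513 -0.03371684]
 [ 0.45425238 -0.03572533]
 [ 0.54590677 -0.03244138]]
1417 ((499.6672058105469, -34.21827697753906), (92.54740142822266, 11.903220176696777), 2.781019687652588) ((501.19293212890625, -34.21160125732422), (94.29462432861328, 12.127943992614746), 2.7812252044677734)
```

>>> arm_command(plan=[-1,0.007,-0.007,-0.06,0,-1,0.007,-0.007,-0.12,0,-1,0.007,-0.007,-0.18,0,-1,0.007,-0.007,-0.23,0,-1,0.007,-0.007,-0.26,0,-1,0.007,-0.007,-0.275,0,-1,0.007,-0.007,-0.275,0,-1,0.007,-0.007,-0.275,0,0.5,0.007,-0.007,-0.275,0,1,0.007,-0.007,-0.275,0,1,0.007,-0.007,-0.275,0,1,0.007,-0.007,-0.275,0,1,0.007,-0.007,-0.275,0,1,0.007,-0.007,-0.275,0,1,0.007,-0.007,-0.275,0,1,0.007,-0.007,-0.275,0,1,0.007,-0.007,-0.275,0,1,0.007,-0.007,-0.275,0], newtons=30)

```text
time_s: 5.1
ee_pos: [0.5004, -0.0343, 0.2947]
eef_rot: [-3.142, 0.0, -3.093]
force: [0.3, -0.8, -0.7]
grip_width: 0.0177
```

>>> arm_command(plan=[1,0,0,0,0,1,0,0,0,0,1,0,0,0,0,1,0,0,0,0])

```text
time_s: 5.5
ee_pos: [0.5004, -0.0342, 0.2946]
eef_rot: [3.141, -0.0, -3.093]
force: [-0.3, 1.5, 0.2]
grip_width: 0.0116
```

>>> arm_command(plan=[1,0,0,0.01,0,1,0,0,0.02,0,1,0,0,0.04,0,1,0,0,0.07,0,1,0,0,0.11,0,1,0,0,0.16,0,1,0,0,0.2,0,1,0,0,0.23,0,1,0,0,0.25,0,1,0,0,0.25,0,1,0,0,0.25,0,1,0,0,0.25,0])

```text
time_s: 6.7
ee_pos: [0.5003, -0.0343, 0.3939]
eef_rot: [3.141, -0.001, -3.093]
force: [-0.5, -0.8, -3.7]
grip_width: 0.0115
```

```bash
python3 w.py w2 card:0.076 mat:0.004
python3 - <<'E'
from h import *
cv2.imwrite('pics/side1.png',vision.camera('side'))
E
```

```text
6.7 [ 0.50034312 -0.0342772   0.39390778] [ 3.14136676e+00 -1.24739311e-03 -3.09343176e+00] 0.011489734038544825 [-0.48325534 -0.79572116 -3.71880659]
sil mat 0.6 [212. 494.] 5150 ((514.2528686523438, 245.71728515625), (218.23727416992188, 71.48670196533203), 15.058384895324707)
```

View pics/w2.png

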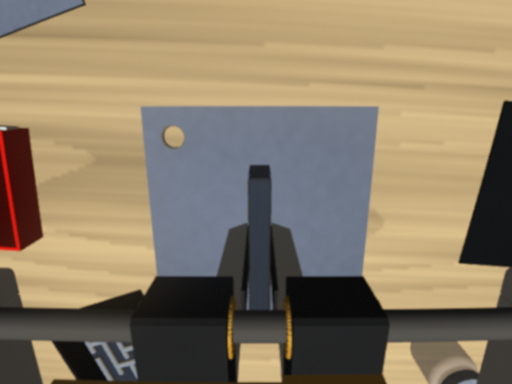

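View pics/side1.png

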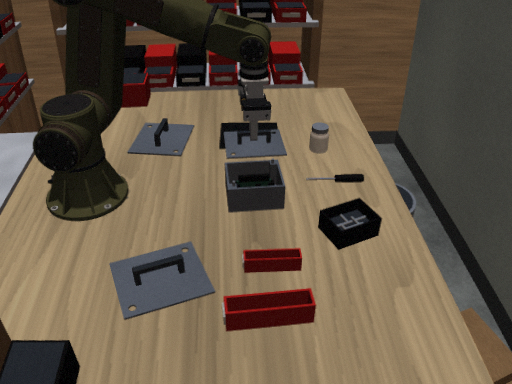

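>>> arm_command(plan=[1,0,0.04,0,0,1,0,0.1,0,0,1,0,0.18,0,0,1,0,0.28,0,0,1,0,0.38,0,0,1,0,0.48,0,0,1,0.01,0.58,0,0,1,0.02,0.68,0,0,1,0.02,0.77,0,0,1,0.02,0.84,0,0,1,0.02,0.88,0,0,1,0.02,0.9,0,0,1,0.02,0.9,0,0,1,0.02,0.9,-0.08,0,1,0.02,0.9,-0.16,0,1,0.02,0.9,-0.24,0,1,0.02,0.9,-0.32,0,1,0.02,0.9,-0.38,0,1,0.02,0.9,-0.4,0,1,0.02,0.9,-0.4,0])

```text
time_s: 9.0
ee_pos: [0.5086, 0.3249, 0.2343]
eef_rot: [-3.141, -0.001, -3.094]
force: [-0.6, -0.2, -2.0]
grip_width: 0.0115
```

```bash
python3 w.py w3
python3 - <<'E'
from h import *
cv2.imwrite('pics/top1.png',vision.camera('top'))
E
```

```text
9.0 [0.50864414 0.32488218 0.23429528] [-3.14093871e+00 -1.12314394e-03 -3.09437023e+00] 0.011466407249280167 [-0.64688768 -0.24257495 -1.9582883 ]
```

View pics/w3.png

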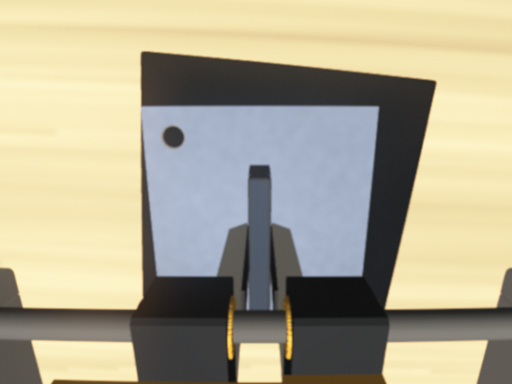

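View pics/top1.png

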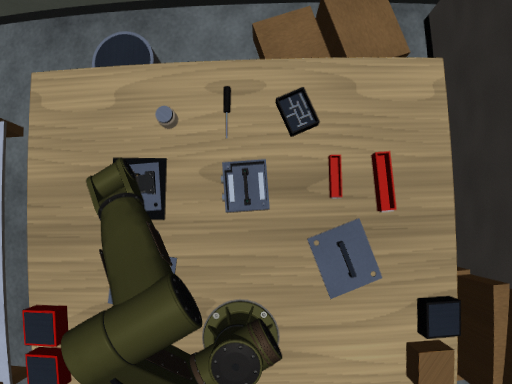

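>>> arm_command(plan=[1,0,0.02,-0.01,0,1,0,0.02,-0.02,0,1,0,0.02,-0.028,0,1,0,0.02,-0.034,0,1,0,0.02,-0.038,0,1,0,0.02,-0.039,0,1,0,0.02,-0.039,0,1,0,0.02,-0.039,0])

```text
time_s: 9.9
ee_pos: [0.5085, 0.3337, 0.2192]
eef_rot: [3.142, 0.0, -3.093]
force: [-0.7, -0.4, -3.1]
grip_width: 0.0118
```

>>> arm_command(plan=[1,0,0,-0.002,0,1,0,0,-0.004,0,1,0,0,-0.004,0,1,0,0,-0.004,0])

```text
time_s: 10.3
ee_pos: [0.5085, 0.3338, 0.2187]
eef_rot: [3.141, 0.001, -3.093]
force: [-5.9, -3.4, 10.3]
grip_width: 0.0116
```

>>> arm_command(plan=[0.6,0,0,-0.002,0,0.3,0,0,-0.002,0,0,0,0,-0.002,0,0,0,0,-0.002,0,0,0,0,-0.002,0,0,0,0,-0.002,0,0,0,0,0.02,0,0,0,0,0.06,0,0,0,0,0.12,0,0,0,0,0.22,0,0,0,0,0.33,0,0,0,0,0.43,0,0,0,0,0.43,0,0,0,0,0.43,0])

```text
time_s: 11.7
ee_pos: [0.5081, 0.3336, 0.3912]
eef_rot: [3.14, 0.002, -3.093]
force: [-0.3, -0.4, -0.4]
grip_width: 0.0466
```

```bash
python3 w.py w4 cover:0.008 mat:0.004
```

```text
11.7 [0.50810077 0.33357857 0.39119815] [ 3.14040617e+00  2.31140691e-03 -3.09337210e+00] 0.04664266300089759 [-0.34315929 -0.4221658  -0.44670814]
pin cover 0.67 [173. 259.] [[0.50846844 0.33370898]]
sil mat 0.68 [104. 261.] 10414 ((508.0140075683594, 335.2456359863281), (189.404541015625, 209.38121032714844), 87.44168090820312)
sil mat 0.36 [360.  41.] 380 ((807.7514038085938, 28.11197853088379), (79.47866821289062, 16.64169692993164), 3.7769622802734375)
```

View pics/w4.png

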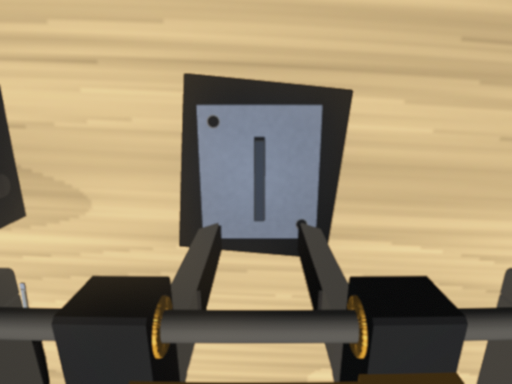

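The cover lies centred on the mat, handle up (hole at 213,121; handle at column 259). Next, back over the box.

>>> arm_command(plan=[0,0,-0.1,0,0,0,0,-0.2,0,0,0,0,-0.32,0,0,0,0,-0.44,0,0,0,0,-0.56,0,0,0,0,-0.68,0,0,0,-0.02,-0.8,0,0,0,-0.02,-0.88,0,0,0,-0.02,-0.92,0,0,0,-0.02,-0.92,0,0,0,-0.02,-0.92,0,0,0,-0.02,-0.92,0,0])

```text
time_s: 13.15
ee_pos: [0.5005, -0.0334, 0.3892]
eef_rot: [3.141, -0.0, -3.092]
force: [0.5, 0.3, -0.9]
grip_width: 0.047
```

```bash
python3 w.py w5 card:0.076 control_box:0.08
python3 - <<'E'
from h import *
E
```

```text
13.15 [ 0.50045415 -0.03335926  0.38920747] [ 3.14137706e+00 -4.79065249e-04 -3.09240250e+00] 0.04695013795439745 [ 0.46750509  0.3114319  -0.87164947]
pin card 0.76 [174. 258.] [[ 0.48521231 -0.03551452]]
pin card 0.21 [174. 259.] [[ 0.48486129 -0.03429531]]
sil card 0.77 [181. 257.] 854 ((496.1759338378906, -33.15513610839844), (96.8740005493164, 8.663976669311523), 2.594256639480591)
sil card 0.36 [368. 464.] 449 ((708.4302368164062, 222.7294158935547), (53.8553466796875, 20.988571166992188), 38.825660705566406)
pin control_box 0.76 [173. 262.] [[ 0.48367779 -0.03162845]]
sil control_box 0.85 [175. 254.] 20583 ((501.6583557128906, -31.783248901367188), (159.65057373046875, 143.01809692382812), 2.778897285461426)
sil control_box 0.54 [349.  54.] 96 ((699.5604858398438, -258.1149597167969), (23.931156158447266, 8.593631744384766), 5.982938289642334)
```

View pics/w5.png

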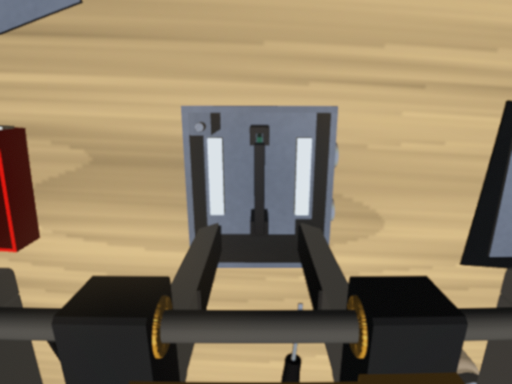

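>>> arm_command(plan=[0,0,0,-0.08,0,0,0,0,-0.16,0,0,0,0,-0.24,0,0,0,0,-0.3,0,0,0,0,-0.33,0,0,0,0,-0.345,0,0,0,0,-0.348,0,0,0,0,-0.348,0,0.5,0,0,-0.348,0,1,0,0,-0.348,0,1,0,0,-0.348,0,1,0,0,-0.348,0,1,0,0,-0.348,0,1,0,0,-0.348,0,1,0,0,-0.348,0,1,0,0,-0.348,0,1,0,0,-0.348,0,1,0,0,-0.348,0], newtons=40)

```text
time_s: 15.2
ee_pos: [0.5004, -0.0343, 0.2503]
eef_rot: [-3.142, 0.0, -3.093]
force: [-0.8, 0.1, 3.2]
grip_width: 0.0096
```

>>> arm_command(plan=[1,0,0,0.02,0,1,0,0,0.05,0,1,0,0,0.1,0,1,0,0,0.15,0,1,0,0,0.2,0,1,0,0,0.26,0,1,0,0,0.32,0,1,0,0,0.36,0,1,0,0,0.38,0,1,0,0,0.38,0,1,0,0,0.38,0])

```text
time_s: 16.3
ee_pos: [0.5003, -0.0343, 0.4017]
eef_rot: [3.141, -0.001, -3.093]
force: [-0.5, 0.1, -1.1]
grip_width: 0.0095
```

```bash
python3 w.py w6 bin:0.042
python3 - <<'E'
from h import *
cv2.imwrite('pics/side2.png',vision.camera('side'))
cv2.imwrite('pics/top2.png',vision.camera('top'))
for d in vision.silhouettes('bin','top'): print(d['at'],rect('top',d['mask'],.042))
E
```

```text
16.3 [ 0.50025054 -0.03426201  0.40171198] [ 3.14139720e+00 -7.74927148e-04 -3.09345086e+00] 0.009465873825599625 [-0.50995395  0.08292509 -1.05668251]
pin bin 0.79 [186.  26.] [[ 0.52121129 -0.29806325]]
[181.5, 381.0] ((506.90545654296875, -488.691650390625), (199.33058166503906, 68.54869842529297), 2.4427051544189453)
[172.5, 335.4] ((527.7549438476562, -325.91033935546875), (46.111778259277344, 145.04229736328125), 88.58612060546875)
```

View pics/side2.png

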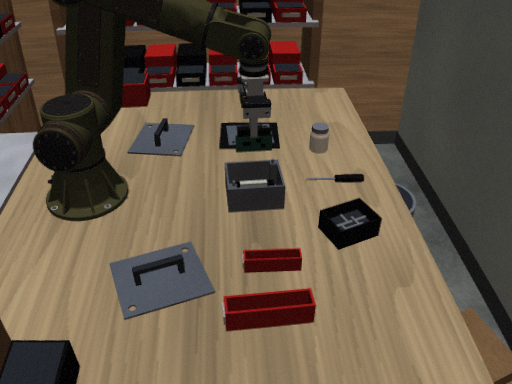

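View pics/w6.png

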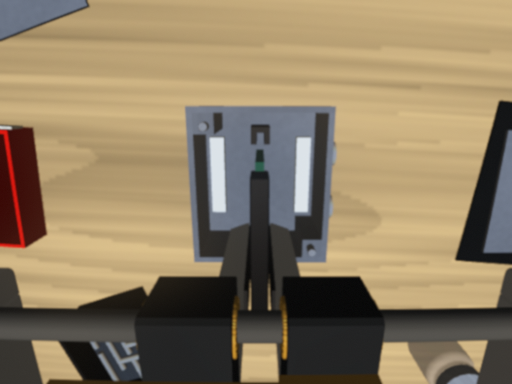

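>>> arm_command(plan=[1,0.01,-0.05,0,0,1,0.02,-0.14,0,-0.01,1,0.03,-0.24,0,-0.02,1,0.04,-0.34,0,-0.03,1,0.05,-0.44,0,-0.04,1,0.06,-0.54,0,-0.04,1,0.066,-0.64,0,-0.04,1,0.066,-0.7,0,-0.04,1,0.066,-0.73,0,-0.04,1,0.066,-0.73,0,-0.04,1,0.066,-0.73,0,-0.04,1,0.066,-0.73,0,-0.04])

```text
time_s: 17.8
ee_pos: [0.5271, -0.325, 0.4025]
eef_rot: [3.142, 0.0, 3.107]
force: [0.0, 0.2, -1.2]
grip_width: 0.0099
```

```bash
python3 w.py w7 bin:0.042
python3 - <<'E'
from h import *
cv2.imwrite('pics/side3.png',vision.camera('side'))
E
```

```text
17.8 [ 0.52705853 -0.32501994  0.40246871] [3.14154304e+00 1.85972670e-04 3.10730413e+00] 0.009920615173813667 [ 0.04750059  0.21501408 -1.24318983]
pin bin 0.97 [156. 123.] [[ 0.49656356 -0.47247726]]
pin bin 0.73 [174. 255.] [[ 0.52177463 -0.32910131]]
sil bin 0.96 [148. 250.] 2197 ((517.7666625976562, -329.45794677734375), (35.52498245239258, 124.05718994140625), 88.56830596923828)
sil bin 0.76 [152. 112.] 11864 ((507.1470031738281, -487.03759765625), (204.8030548095703, 76.66421508789062), 3.4637389183044434)
```

View pics/w7.png

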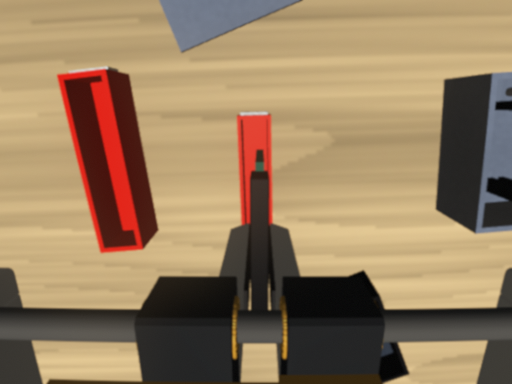

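View pics/side3.png

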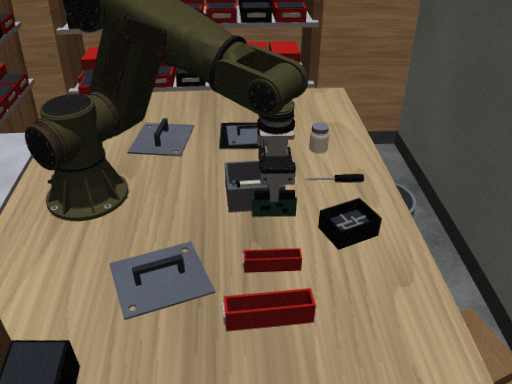

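>>> arm_command(plan=[1,0,-0.01,-0.05,0,1,0,-0.01,-0.12,0,1,0,-0.01,-0.19,0,1,0,-0.01,-0.24,0,1,0,-0.01,-0.26,0,1,0,-0.01,-0.26,0,1,0,-0.01,-0.26,0])

```text
time_s: 18.7
ee_pos: [0.527, -0.3303, 0.2995]
eef_rot: [-3.141, 0.001, 3.106]
force: [-0.3, 0.3, -0.8]
grip_width: 0.0098
```

```bash
python3 w.py w8 bin:0.042
python3 - <<'E'
from h import *
im=vision.camera('side'); cv2.imwrite('pics/side4.png',cv2.resize(im[180:320,180:340],None,fx=4.5,fy=4.2))
E
```

```text
18.7 [ 0.52701628 -0.33030194  0.29946479] [-3.14068914e+00  1.29533437e-03  3.10617484e+00] 0.009793050035814387 [-0.30674875  0.31677808 -0.84838211]
pin bin 0.8 [195. 262.] [[ 0.51743767 -0.32827582]]
pin bin 0.63 [174.  82.] [[ 0.49478954 -0.46712554]]
pin bin 0.41 [215. 257.] [[ 0.53342552 -0.33232914]]
sil bin 0.93 [157. 264.] 3915 ((498.79730224609375, -328.9341125488281), (36.725135803222656, 87.12761688232422), 88.37326049804688)
sil bin 0.88 [175.  63.] 23932 ((508.9324951171875, -486.3744201660156), (208.14085388183594, 85.8536148071289), 3.668973922729492)
```

View pics/w8.png

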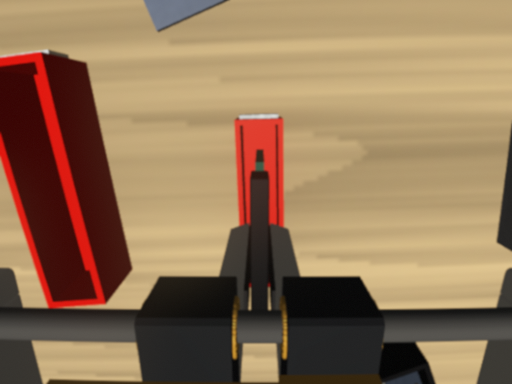

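View pics/side4.png

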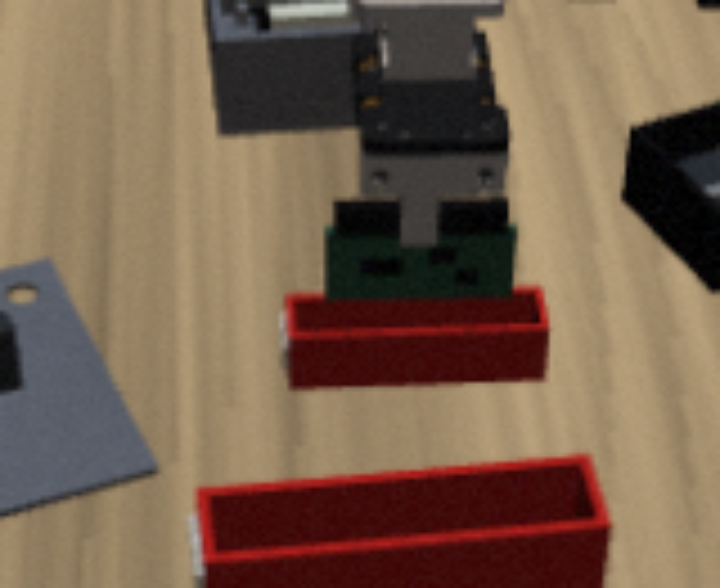

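>>> arm_command(plan=[1,0,0.003,-0.02,0,1,0,0.003,-0.05,0,1,0,0.003,-0.08,0,1,0,0.003,-0.1,0,1,0,0.003,-0.115,0,1,0,0.003,-0.121,0,1,0,0.003,-0.124,0,1,0,0.003,-0.127,0,1,0,0.003,-0.127,0,1,0,0.003,-0.127,0])

```text
time_s: 19.9
ee_pos: [0.5268, -0.3292, 0.2483]
eef_rot: [-3.141, 0.001, 3.106]
force: [-3.3, 1.4, 6.2]
grip_width: 0.0095
```

>>> arm_command(plan=[0.8,0,0,0,0,0.6,0,0,0,0,0.4,0,0,0,0,0.2,0,0,0,0,0.2,0,0,0,0,0.2,0,0,0,0,0.2,0,0,0,0,0.2,0,0,0.05,0,0.2,0,0,0.12,0,0.2,0,0,0.2,0,0.2,0,0,0.3,0,0.2,0,0,0.4,0,0.2,0,0,0.4,0,0.2,0,0,0.4,0])

```text
time_s: 21.3
ee_pos: [0.5267, -0.329, 0.4079]
eef_rot: [-3.141, 0.001, 3.106]
force: [-0.4, 0.5, -0.8]
grip_width: 0.0375
```

```bash
python3 w.py w9 card:0.072 bin:0.042
python3 - <<'E'
from h import *
im=vision.camera('side'); cv2.imwrite('pics/side5.png',im)
for n in ('jar','screwdriver','bolt_bin','cover'): print(n,[np.round(d['at']) for d in vision.pinpoint(n,'side')])
E
```

```text
21.3 [ 0.52668623 -0.32900334  0.40787063] [-3.14091324e+00  1.04069752e-03  3.10599439e+00] 0.037456285400558315 [-0.39663742  0.46081008 -0.78924804]
pin card 0.74 [173. 258.] [[ 0.51607046 -0.33044105]]
sil card 0.96 [182. 259.] 869 ((523.1878662109375, -328.9013671875), (9.56434440612793, 99.25242614746094), 88.17599487304688)
pin bin 0.79 [155. 131.] [[ 0.49712037 -0.47042139]]
pin bin 0.57 [171. 262.] [[ 0.52006337 -0.32641565]]
sil bin 0.74 [155. 116.] 11581 ((507.1604919433594, -487.14459228515625), (205.18125915527344, 75.49334716796875), 3.504791736602783)
sil bin 0.67 [168. 255.] 3200 ((527.1983642578125, -328.88055419921875), (37.2664794921875, 144.94998168945312), 89.09185791015625)
jar [array([147., 318.])]
screwdriver [array([180., 335.])]
bolt_bin [array([232., 347.])]
cover [array([133., 248.]), array([278., 164.]), array([180., 338.]), array([140., 164.])]
```

View pics/w9.png

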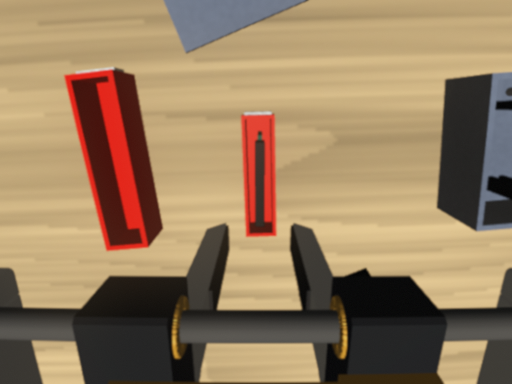

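View pics/side5.png

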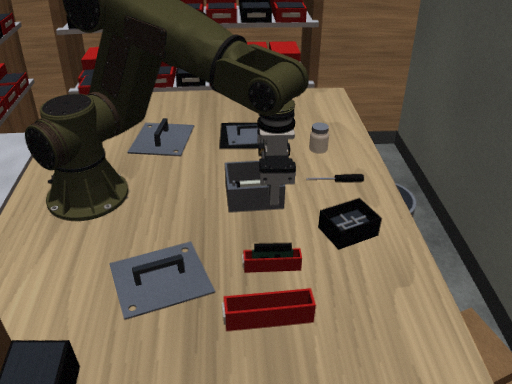

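The card stands upright in the small bin (259,182 in the wrist view). The cover is on the mat and the bystanders haven't moved.

```bash
python3 -c "
from station import job; print(job.hand_in())"
```

```text
the job is handed in; nothing more can be done
None
```

I lifted the cover off the pins and set it flat on the mat, handle up. Then I drew the card straight up out of its guides, stood it on its long edge in the small bin, and handed the job in at about 21 s of the 61 s allowed.

- **Cover:** by the wrist camera, its centre is within about 2 mm of the mat's centre, and I released it only after feeling contact with the mat. It was still in place in the last side view.
- **Card:** its centre is about 4 mm from the bin's middle lengthways and under 1 mm across. It stands upright and in line with the bin to within about 1°, and I released it only after feeling contact with the bin floor.
- **Bystanders:** the jar, screwdriver and bolt bin were within 2 pixels of their starting positions in the last side view.
- **Robot:** the gripper was clear of everything at the end.
- **Network misreports:** the networks sometimes reported other things as the mat, bin, cover or card. I dropped those reports by size and position. No check failed.

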